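# Turn a brake pad lining up with the lifter

### The arm

A 6-joint arm with a two-finger parallel gripper is mounted at the origin on the work surface. World frame = base frame: x ahead of the robot, y to its left, z up, the work surface at z = 0. Lengths are in m, angles in rad, forces in N, time in s.
With the tool pointing down it reaches from about 0.35 to 0.775 m from the base axis. Payload 7.3 kg.
Tool frame: the origin (TCP) lies at the very end of the fingers, on their centre line; the grasp point (between the pads) lies robot.pinch_z behind it (robot.pinch_z is the distance from the TCP to the grasp point, in m); y points along the fingers, z is the direction in which the jaws open and shut, and the axes are right-handed (so a half turn about y gives the same grasp; the last joint's range is limited). The gripper opens to 92 mm and grips with 3 to 60 N. Pads are 19 mm wide; open, the fingers measure 130 mm over their backs; the gripper's body (75 mm by 190 mm) begins 47 mm behind the grasp point.
Start: joints at [-1.323, 0.342, 1.524, -0, 1.275, -0.146], TCP at [0.201, -0.485, 0.227] pointing down, gripper open.
Joint ranges: [-2.53, 2.53], [-0.77, 2.02], [0.04, 2.7], [-1, 4.14], [0.28, 2.66], [-3.11, 3.11]. Speed limits (rad/s): [2.57, 2.57, 3.14, 3.14, 3.14, 3.14].

### API

Orientations are given as [roll, pitch, yaw] about the fixed x, y, z axes, in that order (R = Rz(yaw) Ry(pitch) Rx(roll)).
In Python, from cell import status, viewer, robot gives the robot as it stands. The module is installed in compiled form; this text tells all that it offers.
- The arm moves only by the shell command python3 -m pendant 'ROWS' [FORCE]. ROWS is JSON, a list that holds one entry, the list of rows, each a list of 7 numbers: the shift along the tool's x, y, z in cm, then the turn, a rotation vector about the tool's x, y, z in rad, then the finger opening in cm, from 0 to 9.18. A call has 1 to 20 rows; each row is the pose to reach, as a shift and turn from the pose commanded when the call began, along the tool's axes at that moment; what a row does not reach only later rows make up. A row lasts 1/10 s, in which the tool goes at most 50 mm and 8.59 degrees, less where a joint would pass 70% of its speed; a pose out of reach is approached as far as the arm can. A call with a gripper value outside its range is refused whole. The fingers move at their own pace and stop on an object; FORCE is the grip in N (left out, the last holds). Time passes only in rows, so rows that repeat a pose let the fingers close. It gives the time, the measured TCP pose, the force and the opening at its end, in the units of the state.
- status.observe(): the state, without advancing time (a new reading comes with each control period).
- viewer.read_camera(name): name is "scene" or "top" or "wrist"; returns a dict with "image" (420x560x3 uint8, red, green, blue), "range_z" (420x560 float32, m along the optical axis (not along the pixel's ray), 0 where there is no reading), "fx", "fy", "cx", "cy" (pixels), "camera_from_world" (4x4, takes a point from world to camera coordinates). Camera axes: x right, y up, looking along -z (the intrinsics and any distortion apply to the point x, -y, -z); pixel columns grow to the right and rows downward; lengths in m; the calibration is good to about 2 mm. The wrist camera is an equidistant fisheye: a pixel r from the principal point sees the ray r / f radians off the axis. A picture is of the moment at which its call begins.
- robot.hand_in(): hands the job in, once; it reports no verdict.
The state is a dict: "time": time; "qpos": joint angles; "qvel": joint speeds; "joint_efforts": joint torques, N m; "tool_pos": TCP position; "tool_rot": TCP orientation; "contact_force": force on the tool from outside, world axes, zero at the start; "torque": the same for the moment, N m; "opening": finger opening in m.
Only numpy, scipy, OpenCV 4.12 (cv2) and the standard library are available. Lean on these libraries where they do the work, as an engineer would, in place of code of your own. Each camera call takes 0.05 s, during which the arm holds its last target. There are 200 camera calls.

### The job

Two brake pads lie on the blue mat of the garage bench; one of them lies with its dark lining down and its metal back up. Take the red-handled lifter by its grip, slide its blade under the overhanging long edge of that pad and tip the pad over, so that it lies flat on the mat with its lining up. Do not touch the pads with the gripper or the arm (grease ruins the lining), leave the other pad where it lies, and at the end lay the lifter down flat on the mat or the bench, clear of both pads.

Things in the scene. Friction and masses are not known exactly. Their poses are not given: they have to be found in the camera images.
- lifter: Steel lifter, 180 mm long, 160 g, flat on the mat. Origin: underside, mid-length; +z up, +x to the blade's front edge (x = 90), at start roughly world +y (within 30 deg). Blade 2.5 thick, 44 wide, x = 5 to 90; behind it a tang 18 wide to x = -90. Red grip bar 18 wide (y), x = -75 to 15, z = 12 to 36, on two 12 mm posts; hold at x = -30, z = 24.
- pad: Pad to turn over, 300 g. At start: dark lining 86 (x) x 44 (y) x 11 mm high stands on the mat; on it a metal plate 108 x 66 x 5 mm, back up, overhanging 11 mm all round with an 11 mm gap below. Origin: centre of the lining's free face (underside at start). +x along its long side, within 20 deg of world x; +z out of the metal back: up at start, down once turned.
- other_pad: Bystander pad of the same size, already on its metal back with its dark lining up. Origin: centre of its underside; +x along its long side, +z up. It lies beside the pad to be turned, nearer the robot or farther: this varies.
- mat: Blue rubber mat fixed on the bench, 380 (x) x 660 (y) x 3 mm thick. Origin: centre of its underside, at bench height. Lifter and both pads start on it.
Not all that is in view belongs to the job. What is shaped like the pad but orange is not meant.

How it is judged:
On the way, in this order (a step that is already met when the one before it is completed fails the run):
1. the lifter is gripped while the pad still lies flat (contact force between the fingers and lifter above 2 N and angle between pad's own z axis and vertical below 0.17 rad), for 0.2 s.
2. the pad is tipped up, 20 to 80 degrees, by the held lifter (angle between pad's own z axis and vertical between 0.35 and 1.4 rad and contact force between lifter and pad above 0.1 N and contact force between the fingers and lifter above 2 N), for 0.1 s.
At the end, for the whole second after the job is handed in: The pad lies still, lining up, flat within 10 degrees, centre over the mat, resting on nothing else; the lifter lies still on mat or bench, right way up, flat within 10 degrees, touching neither pad; the other pad is within 20 mm of its start, lining up (angle between pad's own z axis and vertical above 2.97 rad and height (world z) of pad below 0.025 m and x of pad in the frame of mat between -0.19 and 0.19 m and y of pad in the frame of mat between -0.33 and 0.33 m and linear speed of each of pad, lifter below 0.02 m/s and angle between each of lifter, other_pad's own z axis and vertical below 0.17 rad and height (world z) of lifter between -0.01 and 0.012 m and contact force between lifter and pad below 0.05 N and contact force between lifter and other_pad below 0.05 N and distance of other_pad from where it was at the start of the episode below 0.02 m).
It fails at once if the gripper or the arm touches the pad (contact force between any of the fingers, the arm and pad above 0.5 N).
It fails at once if the gripper or the arm touches the other pad (contact force between any of the fingers, the arm and other_pad above 0.5 N).
It fails at once if the other pad is pushed more than 20 mm away (distance of other_pad from where it was at the start of the episode above 0.02 m).
It also fails if it takes over 42 s, if anything falls off the work surface, if the arm or the gripper's body presses on something with over 40 N, if the wrist force passes 120 N, or if a joint passes its speed limit or range.

## Working session

There is one attempt and no reset: what is moved stays moved. The work goes in short steps, Python scripts to look and compute and a shell command to move; the robot and the scene stay as the last step left them, time stands still between calls to the robot, and variables do not carry over. Pictures are saved under pics/ and viewed, about 8 in all and at most 12, crops included, and the job is handed in when it is done.

```bash
mkdir -p pics
python3 - <<'E'
from cell import status, viewer, robot
import cv2,numpy as np,pickle
s=status.observe(); print(s, robot.pinch_z)
for n in ("top","scene"):
    c=viewer.read_camera(n); pickle.dump(c,open(n+'.pkl','wb')); cv2.imwrite(f'pics/{n}0.png',c['image'][...,::-1]); print(n,c['fx'],c['fy'],c['cx'],c['cy'],c['camera_from_world'].round(3).tolist(), [k for k in c])
E
```

```text
{'time': 0.0, 'qpos': array([-1.32295436e+00,  3.42725405e-01,  1.52502361e+00,  9.02236905e-06,
        1.27536845e+00, -1.46012529e-01]), 'qvel': array([ 0.00104034,  0.0009201 , -0.00015659, -0.00131184,  0.00152697,
        0.00098572]), 'joint_efforts': array([ 2.50297953e-04, -4.31242669e+01, -2.44224358e+01,  7.16382475e-02,
        5.60106570e-02, -1.31319239e-04]), 'tool_pos': array([ 0.20138677, -0.48440454,  0.22604126]), 'tool_rot': array([-1.57230366e+00,  2.30387924e-04, -2.74774096e+00]), 'contact_force': array([ 0.01873629,  0.66375839, -0.63696427]), 'torque': array([-0.01293788, -0.01784911,  0.03967863]), 'opening': 0.09215319525554627} 0.0188
top 429.7278171012164 429.7278171012164 275.8070070997801 212.0561171021748 [[-0.002, -1.0, -0.008, 0.073], [0.998, -0.003, 0.064, -0.489], [-0.064, -0.008, 0.998, -0.954], [0.0, 0.0, 0.0, 1.0]] ['image', 'range_z', 'fx', 'fy', 'cx', 'cy', 'camera_from_world']
scene 440.04706411128615 440.04706411128615 277.4177366481492 215.3443046660446 [[-0.117, 0.993, 0.017, -0.021], [-0.797, -0.104, 0.594, 0.366], [0.592, 0.056, 0.804, -1.239], [0.0, 0.0, 0.0, 1.0]] ['image', 'range_z', 'fx', 'fy', 'cx', 'cy', 'camera_from_world']
```

View pics/top0.png

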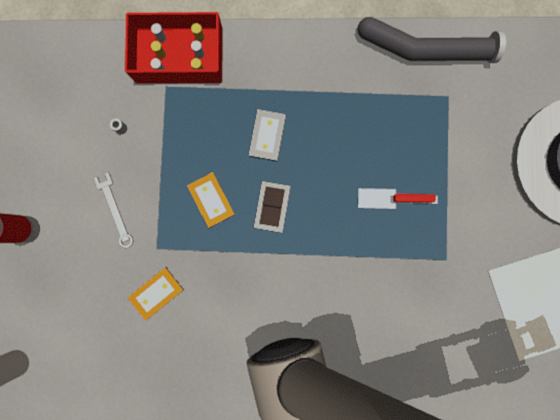

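View pics/scene0.png

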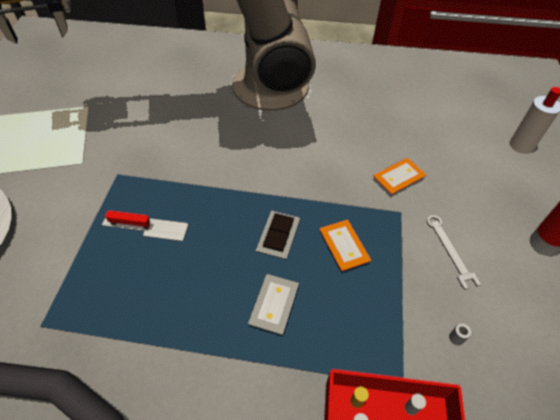

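The top view shows the lifter at about (397,198): blade (377,198), red grip (415,198). Four objects could be the pad:
- The grey one at (267,134) has its metal back up and is on the mat, so it fits the description.
- The grey one at (272,207) has its dark lining up, so it is the bystander, on the nearer side.
- The orange ones at (211,199) and (156,293) are decoys.

Next I'll confirm this in a crop and compute the poses.

```bash
cat > h.py <<'E'
import numpy as np,cv2,pickle
from scipy.spatial.transform import Rotation as R
def ray(c,uv,z):
    T=np.linalg.inv(c['camera_from_world']);uv=np.atleast_2d(uv).astype(float)
    x=(uv[:,0]-c['cx'])/c['fx'];y=(uv[:,1]-c['cy'])/c['fy']
    d=np.c_[x,-y,-np.ones(len(x))]@T[:3,:3].T;o=T[:3,3]
    return o+d*((z-o[2])/d[:,2])[:,None]
def rayf(c,uv,z):  # fisheye
    T=np.linalg.inv(c['camera_from_world']);uv=np.atleast_2d(uv).astype(float)
    v=np.c_[(uv[:,0]-c['cx'])/c['fx'],(uv[:,1]-c['cy'])/c['fy']];r=np.linalg.norm(v,axis=1)
    s=np.sinc(r/np.pi)
    d=np.c_[v[:,0]*s,-v[:,1]*s,-np.cos(r)]@T[:3,:3].T;o=T[:3,3]
    return o+d*((z-o[2])/d[:,2])[:,None]
def pose(c,mask,z,f=ray):
    n,l,st,ce=cv2.connectedComponentsWithStats(mask.astype(np.uint8))
    out=[]
    for i in range(1,n):
        if st[i,4]<60: continue
        v,u=np.nonzero(l==i)
        p=f(c,np.c_[u,v],z)[:,:2]
        (cx,cy),(w,h),a=cv2.minAreaRect((p*1000).astype(np.float32))
        if w<h: a+=90;w,h=h,w
        out.append((ce[i].round(0).tolist(),st[i,4],[round(t,1) for t in (cx,cy,w,h,(a+90)%180-90)]))
    return out
E
python3 - <<'E'
from h import *
c=pickle.load(open('top.pkl','rb'));im=c['image'].astype(int);r,g,b=im[...,0],im[...,1],im[...,2]
print(im[134,267],im[134,255],im[198,377],im[198,415],im[110,400],im[300,50])
m=np.zeros(r.shape,bool);m[92:248,168:444]=1
red=m&(r>g+60)&(g<60)
nb=m&(b-r<15)
print('red',pose(c,red,0.039));print('nonblue z.019',pose(c,nb,0.019));print('nb z.0055',pose(c,nb&~red,0.0055))
q=cv2.resize(c['image'][85:260,160:450],None,fx=2.7,fy=2.7,interpolation=cv2.INTER_CUBIC);cv2.imwrite('pics/crop.png',q[...,::-1])
E
```

```text
[191 195 197] [171 169 161] [190 195 199] [192  50  44] [ 70  97 111] [154 151 145]
red [([414.0, 198.0], np.int32(316), [518.8, -232.3, 87.9, 17.6, 88.0])]
nonblue z.019 [([403.0, 93.0], np.int32(262), [759.9, -187.0, 246.4, 7.0, 89.7]), ([267.0, 135.0], np.int32(1422), [666.0, 92.1, 111.0, 67.5, -10.6]), ([210.0, 199.0], np.int32(1481), [518.2, 220.2, 111.7, 69.1, 27.5]), ([272.0, 206.0], np.int32(1425), [501.9, 81.3, 108.5, 66.7, -10.0]), ([391.0, 198.0], np.int32(1162), [518.0, -201.3, 177.7, 44.1, 88.0])]
nb z.0055 [([403.0, 93.0], np.int32(262), [764.5, -190.5, 249.8, 7.1, 89.7]), ([267.0, 135.0], np.int32(1422), [669.3, 92.5, 112.5, 68.4, -10.6]), ([210.0, 199.0], np.int32(1481), [519.4, 222.4, 113.2, 70.1, 27.5]), ([272.0, 206.0], np.int32(1425), [503.0, 81.5, 110.1, 67.6, -10.0]), ([383.0, 198.0], np.int32(846), [519.3, -205.0, 180.2, 44.7, 88.0])]
```

View pics/crop.png

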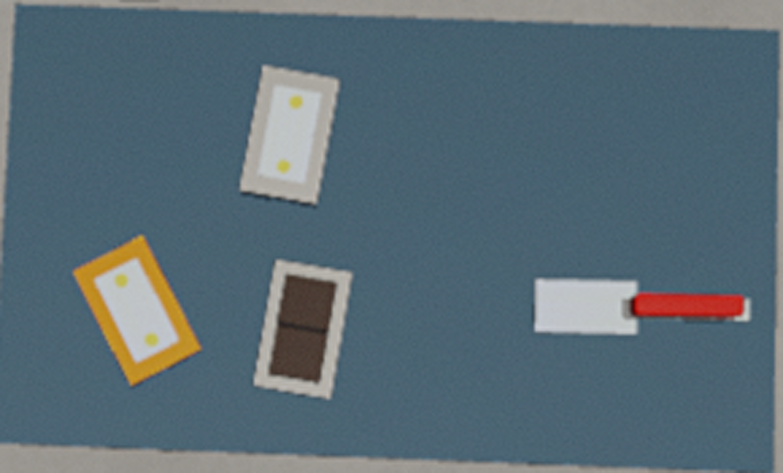

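The crop shows the grey metal back with yellow dots at about (288,135), which is the target pad. The lining-up pad is at (303,330), the orange decoy at (137,310), and the lifter at (640,306) with its blade pointing towards +y. I'll approach the pad from its -y side with a flat blade. Next I compute the shifts to the grip.

```bash
cat >> h.py <<'E'
def go(pos,yaw,pitch=0):
    """tool x = -lifter x. yaw: lifter heading deg, pitch: blade up deg. prints tool-frame shift cm + rotvec"""
    from cell import status
    s=status.observe();A=R.from_euler('xyz',s['tool_rot'])
    B=R.from_euler('xyz',[-np.pi/2,0,np.radians(yaw-180)])
    ax=R.from_euler('z',yaw,degrees=True).apply([0,1,0])
    B=R.from_rotvec(-np.radians(pitch)*ax)*B
    print('now',s['tool_pos'].round(4),s['tool_rot'].round(3),'f',s['contact_force'].round(1),'open',round(s['opening'],4),'t',round(s['time'],2))
    print('shift cm',(A.inv().apply(np.array(pos)-s['tool_pos'])*100).round(2),'rot',(A.inv()*B).as_rotvec().round(3))
E
python3 -c "
from h import *
go([.5185,-.234,.10],88);go([.5185,-.234,.0095],88)"
```

```text
now [ 0.2014 -0.4845  0.2261] [-1.572  0.    -2.748] f [ 0.  -0.2  0. ] open 0.0919 t 0.1
shift cm [-38.89  12.63 -10.95] rot [ 1.000e-03 -1.142e+00 -1.000e-03]
now [ 0.2014 -0.4845  0.2261] [-1.572  0.    -2.748] f [ 0.  -0.2  0. ] open 0.0919 t 0.1
shift cm [-38.89  21.68 -10.93] rot [ 1.000e-03 -1.142e+00 -1.000e-03]
```

```bash
python3 -m pendant '[[[-4,0,-1,0,-0.1,0,9.18],[-8,0,-2.2,0,-0.22,0,9.18],[-12,1,-3.4,0,-0.34,0,9.18],[-16,2,-4.5,0,-0.46,0,9.18],[-20,4,-5.6,0,-0.58,0,9.18],[-24,6,-6.8,0,-0.7,0,9.18],[-28,8,-7.9,0,-0.82,0,9.18],[-32,10,-9,0,-0.94,0,9.18],[-36,12,-10.1,0,-1.06,0,9.18],[-38.9,12.6,-10.95,0,-1.142,0,9.18],[-38.9,12.6,-10.95,0,-1.142,0,9.18],[-38.9,12.6,-10.95,0,-1.142,0,9.18],[-38.9,12.6,-10.95,0,-1.142,0,9.18]]]' 60
python3 - <<'E'
from h import *
from cell import viewer
go([.5185,-.234,.0095],88)
c=viewer.read_camera('wrist');pickle.dump(c,open('w1.pkl','wb'));cv2.imwrite('pics/w1.png',c['image'][...,::-1])
print(c['fx'],c['cx'],c['cy'],np.linalg.inv(c['camera_from_world']).round(3).tolist())
E
```

```text
time: 1.4
tool_pos: [0.5181, -0.2351, 0.1009]
tool_rot: [-1.571, -0.0, -1.607]
contact_force: [0.1, 0.2, 0.3]
opening: 0.0918
now [ 0.5181 -0.2351  0.1009] [-1.571 -0.    -1.607] f [0.1 0.2 0.3] open 0.0918 t 1.4
shift cm [-0.12  9.14  0.04] rot [ 0.    -0.002  0.   ]
325.19226210127806 282.0383034074967 205.39053927799847 [[0.999, 0.035, 0.009, 0.522], [-0.036, 0.957, 0.287, -0.157], [0.002, -0.288, 0.958, 0.258], [0.0, 0.0, 0.0, 1.0]]
```

View pics/w1.png

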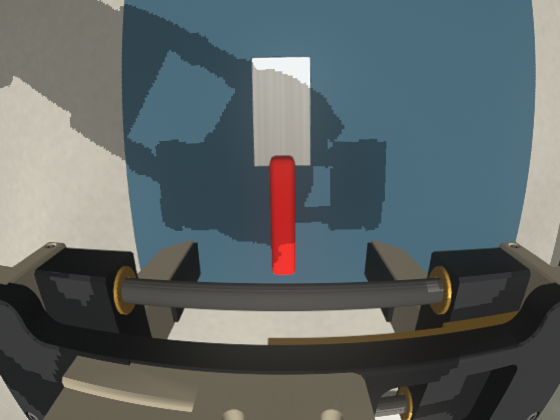

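The wrist view shows the lifter centred between the fingers. The blade's front edge runs (252,58)–(309,57) and the red grip runs (283,157)–(284,273). I'll measure the pose from this view.

Run:
```python
from h import *
c=pickle.load(open('w1.pkl','rb'));im=c['image'].astype(int);r,g,b=im[...,0],im[...,1],im[...,2]
red=(r>g+60)&(g<90);red[:150]=0;red[280:]=0;red[:,:250]=0;red[:,320:]=0
print(pose(c,red,0.039,rayf))
print(rayf(c,[[253,58],[309,58],[255,165],[309,165]],0.0055).round(4))
```

```text
[([282.0, 214.0], np.int32(2810), [520.1, -232.6, 89.8, 16.9, 88.6])]
[[ 0.5021 -0.1147  0.0055]
 [ 0.5447 -0.1163  0.0055]
 [ 0.4999 -0.1988  0.0055]
 [ 0.5424 -0.2004  0.0055]]
```

```bash
python3 -m pendant '[[[0,3,0.2,0,-0.005,0,9.18],[0,6,0.2,0,-0.005,0,9.18],[0,8,0.2,0,-0.005,0,9.18],[0,9.1,0.2,0,-0.005,0,9.18],[0,9.1,0.2,0,-0.005,0,9.18],[0,9.1,0.2,0,-0.005,0,0.5],[0,9.1,0.2,0,-0.005,0,0.5],[0,9.1,0.2,0,-0.005,0,0.5],[0,9.1,0.2,0,-0.005,0,0.5],[0,9.1,0.2,0,-0.005,0,0.5],[0,9.1,0.2,0,-0.005,0,0.5],[0,9.1,0.2,0,-0.005,0,0.5],[0,9.1,0.2,0,-0.005,0,0.5],[0,9.1,0.2,0,-0.005,0,0.5],[0,9.1,0.2,0,-0.005,0,0.5]]]' 60
```

```text
time: 2.95
tool_pos: [0.5205, -0.2345, 0.0097]
tool_rot: [-1.571, 0.0, -1.601]
contact_force: [-0.2, -0.3, -0.2]
opening: 0.0176
```

```bash
python3 -c "
from h import *
go([.6325,-.087,.06],79.4)"
```

```text
now [ 0.5205 -0.2345  0.0097] [-1.571  0.    -1.601] f [-0.2 -0.3 -0.2] open 0.0176 t 2.95
shift cm [-15.08  -5.04  10.75] rot [ 0.     0.155 -0.   ]
```

```bash
python3 -m pendant '[[[0,-1,0,0,0,0,0.5],[0,-3,0,0,0,0,0.5],[0,-5,0,0,0.01,0,0.5],[-2,-5,1.4,0,0.03,0,0.5],[-5,-5,3.6,0,0.06,0,0.5],[-8,-5,5.7,0,0.09,0,0.5],[-11,-5,7.8,0,0.12,0,0.5],[-13.5,-5,9.6,0,0.145,0,0.5],[-15.1,-5,10.75,0,0.155,0,0.5],[-15.1,-5,10.75,0,0.155,0,0.5],[-15.1,-5,10.75,0,0.155,0,0.5],[-15.1,-5,10.75,0,0.155,0,0.5]]]'
python3 - <<'E'
from h import *
from cell import viewer
go([.6325,-.087,.06],79.4)
c=viewer.read_camera('wrist');pickle.dump(c,open('w2.pkl','wb'));cv2.imwrite('pics/w2.png',c['image'][...,::-1])
E
```

```text
time: 4.15
tool_pos: [0.6321, -0.0877, 0.0598]
tool_rot: [-1.571, -0.0, -1.756]
contact_force: [-0.1, -0.2, -1.1]
opening: 0.0176
now [ 0.6321 -0.0877  0.0598] [-1.571 -0.    -1.756] f [-0.1 -0.2 -1.1] open 0.0176 t 4.15
shift cm [-0.07 -0.02  0.03] rot [ 0.    -0.001  0.   ]
```

View pics/w2.png

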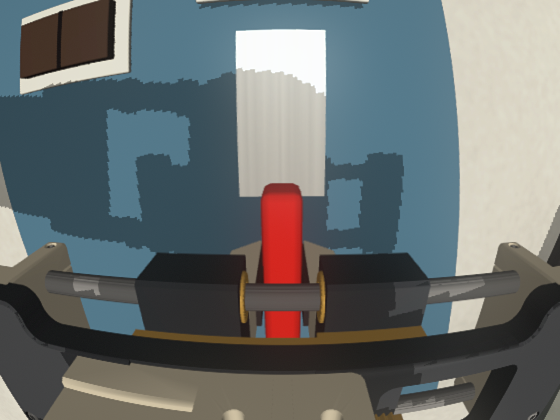

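The blade is held straight: its front edge runs (236,30)–(326,30). The pad's near edge, (197,2)–(368,2), is parallel to it at the top of the picture. I'll use the depth readings to check for sag and to get the distance.

```bash
cat >> h.py <<'E'
def pts(c,uv):
    T=np.linalg.inv(c['camera_from_world']);uv=np.atleast_2d(uv);z=c['range_z'][uv[:,1],uv[:,0]]
    v=np.c_[(uv[:,0]-c['cx'])/c['fx'],(uv[:,1]-c['cy'])/c['fy']];r=np.linalg.norm(v,axis=1)
    s=np.sinc(r/np.pi);d=np.c_[v[:,0]*s,-v[:,1]*s,-np.cos(r)];d/=-d[:,2:]
    return (d*z[:,None])@T[:3,:3].T+T[:3,3]
E
python3 - <<'E'
from h import *
c=pickle.load(open('w2.pkl','rb'))
print(pts(c,[[238,33],[281,33],[323,33],[243,190],[320,190],[280,110],[100,250],[60,50]]).round(4))
u=list(range(150,420,3));print([(x,[int(t) for t in c['image'][0,x]]) for x in (194,197,200,204,364,367,370,373)])
col=[int(c['image'][k,260].sum()) for k in range(12)];print(col)
print(rayf(c,[[198,0],[366,0],[281,1]],0.019).round(4))
E
```

```text
[[ 0.6341  0.0324  0.0554]
 [ 0.6548  0.0283  0.0541]
 [ 0.6752  0.0248  0.0548]
 [ 0.6207 -0.0469  0.0543]
 [ 0.6599 -0.0542  0.0544]
 [ 0.6471 -0.0103  0.0551]
 [ 0.4841 -0.0839  0.003 ]
 [ 0.5034  0.0726  0.0179]]
[(194, [83, 118, 135]), (197, [234, 230, 214]), (200, [228, 226, 209]), (204, [209, 205, 190]), (364, [229, 226, 210]), (367, [235, 231, 217]), (370, [83, 118, 136]), (373, [87, 121, 138])]
[240, 238, 244, 242, 241, 271, 355, 360, 358, 362, 361, 361]
[[0.6105 0.0705 0.019 ]
 [0.7125 0.0515 0.019 ]
 [0.6602 0.0575 0.019 ]]
```

The blade is level with no sag, its tip is about 31 mm before the pad's edge, and it is aligned laterally. Now I lower it to just above the mat and slide it in.

```bash
python3 -m pendant '[[[0,2,0,0,0,0,0.5],[0,4,0,0,0,0,0.5],[0,4.8,0.05,0,0,0,0.5],[0,4.8,0.05,0,0,0,0.5],[0,4.8,0.05,0,0,0,0.5],[-1,4.8,0.05,0,0,0,0.5],[-2,4.8,0.05,0,0,0,0.5],[-2.8,4.8,0.05,0,0,0,0.5],[-3.4,4.8,0.05,0,0,0,0.5],[-4,4.8,0.05,0,0,0,0.5],[-4,4.8,0.05,0,0,0,0.5],[-4,4.8,0.05,0,0,0,0.5]]]'
python3 - <<'E'
from h import *
from cell import viewer
c=viewer.read_camera('wrist');pickle.dump(c,open('w3.pkl','wb'))
t=viewer.read_camera('scene');pickle.dump(t,open('s3.pkl','wb'))
a=c['image'][:210,120:450];b=cv2.resize(t['image'][150:350,200:400],None,fx=2,fy=2,interpolation=cv2.INTER_CUBIC)
a=cv2.resize(a,(330,210));o=np.zeros((400,740,3),np.uint8);o[:210,:330]=a;o[:,335:735]=b
cv2.imwrite('pics/i3.png',o[...,::-1])
E
```

```text
time: 5.4
tool_pos: [0.6405, -0.0475, 0.0117]
tool_rot: [-1.571, -0.0, -1.755]
contact_force: [-0.6, 0.2, -2.3]
opening: 0.0176
```

View pics/i3.png

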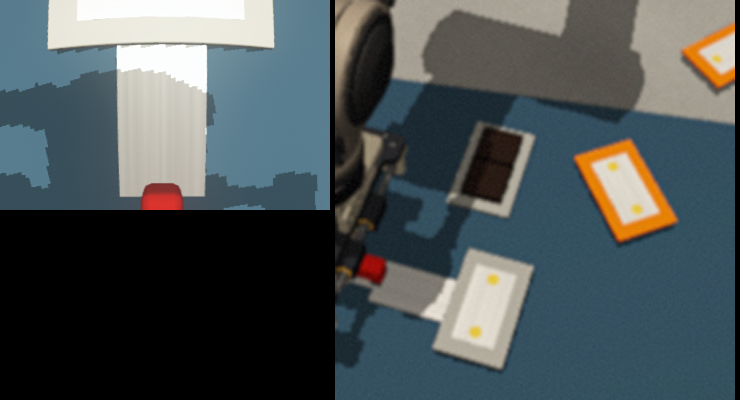

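The blade is under the pad's near long edge: in the wrist view the edge is at row 47 and the blade runs from column 237 to 327. I'll compute the insertion depth.

Run:
```python
from h import *
c=pickle.load(open('w3.pkl','rb'))
h=np.array([.184,.983]);P=np.array([.6405,-.0475])
col=[int(c['image'][k,281].sum()) for k in range(38,56)];print(col)
for uv,z in (([281,45],.019),([281,48],.014),([281,48],.0072),([281,195],.0072)):
    p=rayf(c,uv,z)[0];print(uv,z,p.round(4),'ahead of TCP mm',1000*(p[:2]-P)@h)
print(pts(c,[[281,30],[281,60],[281,190],[200,30],[360,30]]).round(4))
for r in (20,30):
  row=c['image'][r].sum(1).astype(int);i=np.nonzero(row>550)[0];print(r,i.min(),i.max(),rayf(c,[[i.min(),r],[i.max(),r]],.019).round(4).tolist())
```

```text
[701, 703, 700, 655, 510, 379, 681, 765, 761, 760, 758, 758, 758, 758, 758, 758, 758, 758]
[281, 45] 0.019 [0.6616 0.0597 0.019 ] ahead of TCP mm 109.20509595657474
[281, 48] 0.014 [0.6615 0.0592 0.014 ] ahead of TCP mm 108.74190730819018
[281, 48] 0.0072 [0.6617 0.0605 0.0072] ahead of TCP mm 110.06873421160137
[281, 195] 0.0072 [ 0.6481 -0.0127  0.0072] ahead of TCP mm 35.58446674271276
[[ 0.6629  0.0669  0.0185]
 [ 0.6606  0.0547  0.0057]
 [ 0.6498 -0.0036  0.0337]
 [ 0.6262  0.0756  0.0181]
 [ 0.699   0.0617  0.019 ]]
20 168 559 [[0.6119, 0.0851, 0.019], [0.8352, 0.07, 0.019]]
30 67 559 [[0.5538, 0.1016, 0.019], [0.8331, 0.0634, 0.019]]
```

The blade is inserted 10–11 mm, which puts the tip next to the lining. Now I tip the pad along its pivot arc to about 45°, then look.

```bash
python3 -m pendant '[[[0.13,-0.3,0,0,0,0,0.5],[0.13,-0.65,0,0,0,0,0.5],[0.02,-1.04,0,0,0,0,0.5],[-0.13,-1.43,0,0,0,0,0.5],[-0.31,-1.8,0,0,0,0,0.5],[-0.52,-2.15,0,0,0,0,0.5],[-0.76,-2.49,0,0,0,0,0.5],[-1.03,-2.8,0,0,0,0,0.5],[-1.33,-3.09,0,0,0,0,0.5],[-1.65,-3.35,0,0,0,0,0.5],[-1.99,-3.58,0,0,0,0,0.5],[-1.99,-3.58,0,0,0,0,0.5]]]'
python3 - <<'E'
from h import *
from cell import viewer
c=viewer.read_camera('wrist');pickle.dump(c,open('w4.pkl','wb'))
t=viewer.read_camera('scene');pickle.dump(t,open('s4.pkl','wb'))
a=c['image'][:210,120:450];b=cv2.resize(t['image'][150:350,200:400],None,fx=2,fy=2,interpolation=cv2.INTER_CUBIC)
o=np.zeros((400,740,3),np.uint8);o[:210,:330]=a;o[:,335:735]=b
cv2.imwrite('pics/i4.png',o[...,::-1])
print(pts(c,[[281,u] for u in range(0,130,8)]).round(4))
E
```

```text
time: 6.7
tool_pos: [0.6444, -0.0275, 0.0479]
tool_rot: [-1.57, -0.0, -1.755]
contact_force: [-0.0, 0.0, -2.1]
opening: 0.0174
[[0.6711 0.1105 0.0298]
 [0.6699 0.1037 0.0362]
 [0.6687 0.0974 0.0424]
 [0.6676 0.0915 0.0486]
 [0.6668 0.0869 0.051 ]
 [0.6663 0.0844 0.0442]
 [0.6656 0.0805 0.0432]
 [0.6648 0.0765 0.0431]
 [0.6641 0.0726 0.0422]
 [0.6633 0.0684 0.044 ]
 [0.6626 0.0645 0.0434]
 [0.6619 0.0606 0.0428]
 [0.6611 0.0566 0.0436]
 [0.6604 0.0527 0.0424]
 [0.6597 0.0488 0.0426]
 [0.6589 0.0449 0.0423]
 [0.6582 0.041  0.0431]]
```

View pics/i4.png

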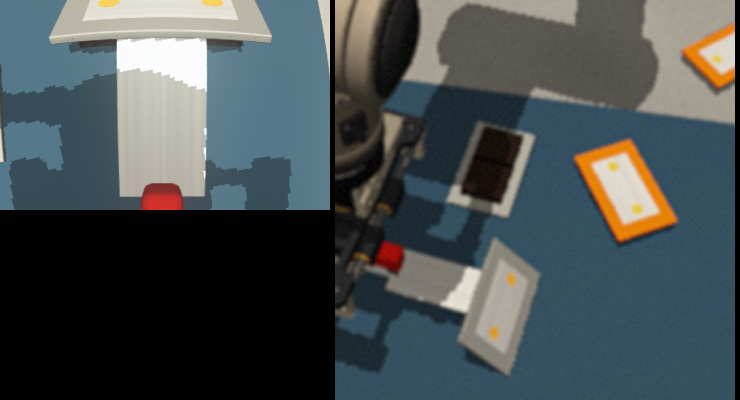

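The pad is tilted about 44° and sits on the blade as planned: its upper edge in the wrist view is at row 38, and the depth slope agrees. Now I continue past vertical.

```bash
python3 -m pendant '[[[-0.38,-0.34,0,0,0,0,0.5],[-0.77,-0.64,0,0,0,0,0.5],[-1.19,-0.91,0,0,0,0,0.5],[-1.63,-1.16,0,0,0,0,0.5],[-2.09,-1.38,0,0,0,0,0.5],[-2.56,-1.56,0,0,0,0,0.5],[-3.05,-1.72,0,0,0,0,0.5],[-3.54,-1.85,0,0,0,0,0.5],[-4.04,-1.95,0,0,0,0,0.5],[-4.54,-2,0,0,0,0,0.5],[-5.03,-2,0,0,0,0,0.5],[-5.5,-2,0,0,0,0,0.5],[-6,-2,0,0,0,0,0.5],[-6,-2,0,0,0,0,0.5],[-6,-2,0,0,0,0,0.5],[-6,-2,0,0,0,0,0.5],[-6,-2,0,0,0,0,0.5]]]'
python3 - <<'E'
from h import *
from cell import viewer
c=viewer.read_camera('wrist');pickle.dump(c,open('w5.pkl','wb'))
t=viewer.read_camera('scene');pickle.dump(t,open('s5.pkl','wb'))
a=c['image'][:210,120:450];b=cv2.resize(t['image'][150:350,200:400],None,fx=2,fy=2,interpolation=cv2.INTER_CUBIC)
o=np.zeros((400,740,3),np.uint8);o[:210,:330]=a;o[:,335:735]=b
cv2.imwrite('pics/i5.png',o[...,::-1])
E
```

```text
time: 8.5
tool_pos: [0.6552, 0.0307, 0.0675]
tool_rot: [-1.571, -0.0, -1.756]
contact_force: [-0.3, 0.3, -1.8]
opening: 0.0176
```

View pics/i5.png

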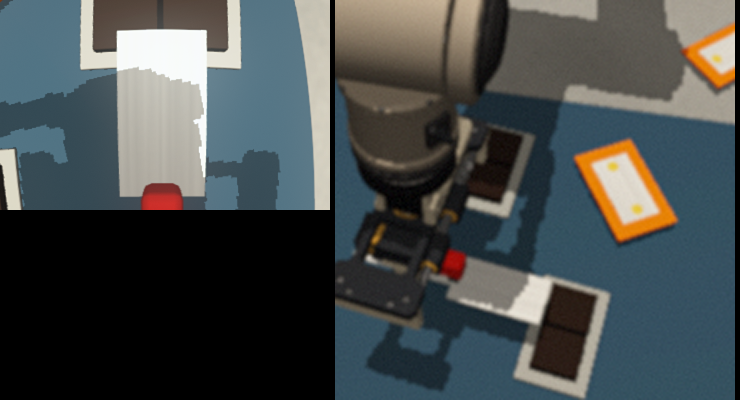

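The pad now lies lining up at about (563,330) in the right panel. The other pad is still at about (498,165). Now I retreat and lay the lifter down.

```bash
python3 -m pendant '[[[2,0,0,0,0,0,0.5],[6,0,0,0,0,0,0.5],[10,0,0,0,0,0,0.5],[14,0,0,0,0,0,0.5],[18,0,0,0,0,0,0.5],[21,0,0,0,0,0,0.5],[23,0,0,0,0,0,0.5],[23,2,0,0,0,0,0.5],[23,4,0,0,0,0,0.5],[23,5,0,0,0,0,0.5],[23,5.4,0,0,0,0,0.5],[23,5.7,0,0,0,0,0.5],[23,5.7,0,0,0,0,0.5],[23,5.7,0,0,0,0,0.5],[23,5.7,0,0,0,0,0.5]]]'
```

```text
time: 10.1
tool_pos: [0.6133, -0.1952, 0.0113]
tool_rot: [-1.57, -0.0, -1.756]
contact_force: [0.3, 0.4, -2.4]
opening: 0.0178
```

```bash
python3 -m pendant '[[[0,0.06,0,0,0,0,0.5],[0,0.12,0,0,0,0,0.5],[0,0.14,0,0,0,0,0.5],[0,0.14,0,0,0,0,0.5],[0,0.14,0,0,0,0,2.5],[0,0.14,0,0,0,0,6],[0,0.14,0,0,0,0,6],[0,0.14,0,0,0,0,6],[0,0.14,0,0,0,0,6],[0,0.14,0,0,0,0,6],[0,-1,0,0,0,0,6],[0,-4,0,0,0,0,6],[0,-8,0,0,0,0,6],[0,-12,0,0,0,0,6],[0,-12,0,0,0,0,6],[0,-12,0,0,0,0,6]]]'
python3 - <<'E'
from h import *
from cell import viewer
go([.6133,-.1952,.13],79.4)
c=viewer.read_camera('top');s=viewer.read_camera('scene')
o=np.hstack([cv2.resize(x['image'],(400,300)) for x in (c,s)]);cv2.imwrite('pics/end.png',o[...,::-1])
im=c['image'].astype(int);r,g,b=im[...,0],im[...,1],im[...,2]
m=np.zeros(r.shape,bool);m[92:248,168:444]=1
nb=m&(b-r<15)
print(pose(c,nb,.008))
w=viewer.read_camera('wrist');print(pts(w,[[281,v] for v in (70,100,130,160,190,220)]).round(4))
# scene depth of pad
T=np.linalg.inv(s['camera_from_world']);z=s['range_z'];v,u=np.mgrid[:420,:560]
P=np.stack([(u-s['cx'])/s['fx']*z,-(v-s['cy'])/s['fy']*z,-z],-1)@T[:3,:3].T+T[:3,3]
for x0,y0 in ((.678,.158),(.502,.081)):
    k=np.hypot(P[...,0]-x0,P[...,1]-y0)<.02;q=P[k]
    A=np.c_[q[:,:2],np.ones(len(q))];f=np.linalg.lstsq(A,q[:,2],rcond=None)[0];print(len(q),q[:,2].mean().round(4),'slope',f[:2].round(3))
E
```

```text
time: 11.7
tool_pos: [0.6134, -0.1953, 0.1324]
tool_rot: [-1.568, -0.001, -1.756]
contact_force: [-1.0, 0.4, -1.0]
opening: 0.0601
now [ 0.6134 -0.1953  0.1324] [-1.568e+00 -1.000e-03 -1.756e+00] f [-1.   0.4 -1. ] open 0.0601 t 11.7
shift cm [-0.01  0.24 -0.02] rot [-0.003  0.     0.001]
[([414.0, 169.0], np.int32(7645), [588.6, -189.0, 357.2, 249.2, -0.3]), ([234.0, 130.0], np.int32(1372), [680.5, 168.8, 109.6, 67.5, -10.4]), ([210.0, 199.0], np.int32(1476), [519.1, 222.1, 112.8, 69.8, 27.7]), ([272.0, 206.0], np.int32(1422), [502.8, 81.4, 109.8, 67.4, -10.1])]
[[ 0.6338 -0.0829  0.0053]
 [ 0.629  -0.1087  0.0053]
 [ 0.6242 -0.1342  0.0055]
 [ 0.6204 -0.1551  0.0385]
 [ 0.6161 -0.1785  0.039 ]
 [ 0.6115 -0.2029  0.0392]]
333 0.0171 slope [0.047 0.262]
234 0.0188 slope [ 0.001 -0.013]
```

View pics/end.png

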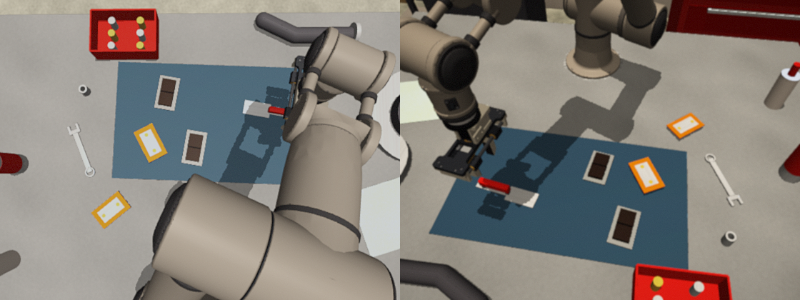

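Both pads lie lining up: the turned one at (167,93) and the other at (195,148) in the left panel. The lifter is flat on the mat, clear of both. The 0.26 slope came from a patch centred 11 mm off the pad, which took in the step at the lining's edge. I'll re-measure at the true centre before handing in.

Run:
```python
from h import *
from cell import viewer,robot
s=viewer.read_camera('scene')
T=np.linalg.inv(s['camera_from_world']);z=s['range_z'];v,u=np.mgrid[:420,:560]
P=np.stack([(u-s['cx'])/s['fx']*z,-(v-s['cy'])/s['fy']*z,-z],-1)@T[:3,:3].T+T[:3,3]
q=P[np.hypot(P[...,0]-.6805,P[...,1]-.169)<.016]
f=np.linalg.lstsq(np.c_[q[:,:2],np.ones(len(q))],q[:,2],rcond=None)[0];print(len(q),q[:,2].mean(),f[:2])
if abs(f[:2]).max()<.1: print(robot.hand_in())
```

```text
224 0.018703800623633964 [-0.00932328  0.00402016]
the job is handed in; nothing more can be done
None
```

The pad is turned over and the job is handed in at about 12 s of the 42 s allowed; the hand-in reported no verdict. I gripped the lifter by its red bar, slid the blade about 10 mm under the pad's near long edge and tipped it to about 44°. Then I pushed it past vertical, backed off, and laid the lifter down.

**Last checks:**
- **Turned pad:** it lies lining up at about (0.680, 0.169) on the mat. Its top is at z = 0.019 and its slope is under 0.01.
- **Other pad:** it measured within about 0.3 mm of its start, lining up.
- **Lifter:** it lies flat on the mat (blade top at z ≈ 0.0055). Its blade tip is at about y = -0.08, roughly 0.13 m or more from both pads.

**One check that disagreed:** a first slope reading of the turned pad gave 0.26. That patch was 11 mm off-centre and took in the lining's edge; the reading at the true centre came out flat.

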